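Lock the trainer's rotor and latch its sliding guard

ROBOT

A 6-joint arm with a two-finger parallel gripper is mounted at the origin on the work surface. World frame = base frame: x ahead of the robot, y to its left, z up, the work surface at z = 0. Lengths are in m, angles in rad, forces in N, time in s.
With the tool pointing down it reaches from about 0.3 to 0.875 m from the base axis. Payload 6.4 kg.
Tool frame: the origin (TCP) lies at the centre of the arm's flange, where the gripper is bolted on; the fingertips stand 173 mm ahead of it and the grasp point (between the pads) lies 155 mm ahead of it; z points along the fingers, x is the direction in which the jaws open and shut, and the axes are right-handed (so a half turn about z gives the same grasp; the last joint's range is limited). The gripper opens to 85 mm and grips with 20 to 120 N. Pads are 22 mm wide; open, the fingers measure 114 mm over their backs; the gripper's body (76 mm by 85 mm) begins 54 mm behind the grasp point. The pads swing forward as they close: fully open they stand 13 mm farther back than shut.
Start: joints at [1.075, 0.181, 1.607, -0, 1.354, -0.206], TCP at [0.164, 0.551, 0.405] pointing down, gripper open.
Joint ranges: [-2.99, 2.99], [-0.89, 2.07], [0.3, 2.58], [-1.14, 4.28], [0, 2.63], [-3.12, 3.12]. Speed limits (rad/s): [2.57, 2.57, 3.01, 3.14, 3.14, 3.14].

INTERFACE

Orientations are given as a unit quaternion [w, x, y, z].
In Python, from bench import ctrl gives the robot as it stands. The module is installed in compiled form; this text tells all that it offers.
- The arm moves only by the tool move_arm, never from a script. Its argument "moves" is a list of rows, each an object of numbers: "gripper": the opening in per cent of the stroke, from 0 (shut) to 100 (fully open); "x", "y", "z": the shift along the tool's x, y, z in cm; "roll": the turn about the tool's z in degrees. In form: [{"gripper": .., "x": .., "y": .., "z": .., "roll": ..}, ...]. A call has 1 to 5 rows; each row shifts and turns the commanded pose from where the row before left it, along the tool's axes as they then stand; what a row does not reach is not made up. A row lasts 1/8 s, in which the tool goes at most 62.5 mm and 10.7 degrees, less where a joint would pass 70% of its speed; a pose out of reach is approached as far as the arm can. A call is refused whole if a number of a shift passes 6.25 or a number of a turn 10.7, either way. A call with a gripper value outside its range is refused whole. The fingers move at their own pace and stop on an object; the grip force is fixed at half the most. Time passes only in rows, so rows that do not move let the fingers close. It gives the time, the measured TCP pose, the force and the opening at its end, in the units of the state.
- ctrl.get_obs(): the state, without advancing time (a new reading comes with each control period).
- ctrl.camera(name): name is "scene" or "top"; returns a dict with "img" (384x512x3 uint8, red, green, blue), "fx", "fy", "cx", "cy" (pixels), "D" ([k1, k2, p1, p2, k3] as OpenCV has them; the pictures are not rectified), "world_from_camera" (4x4, takes a point from camera to world coordinates). Camera axes: x right, y up, looking along -z (the intrinsics and any distortion apply to the point x, -y, -z); pixel columns grow to the right and rows downward; lengths in m; the calibration is good to about 2 mm. A picture is of the moment at which its call begins. There is no depth.
- ctrl.hand_in(): hands the job in, once; it reports no verdict.
The state is a dict: "time_s": time; "q": joint angles; "dq": joint speeds; "joint_efforts": joint torques, N m; "eef_pos": TCP position; "eef_rot": TCP orientation; "wrist_force": force on the tool from outside, world axes, zero at the start; "torque": the same for the moment, N m; "opening": opening from 0.0 (shut) to 1.0 (fully open).
Only numpy, scipy, OpenCV 4.12 (cv2) and the standard library are available. Lean on these libraries where they do the work, as an engineer would, in place of code of your own. Each camera call takes 0.05 s, during which the arm holds its last target. There are 200 camera calls.

TASK

Make the bicycle trainer's resistance unit safe: turn its rotor by the crank post until the hole near its rim lies under the hole in the fixed bracket, and push the lock pin (the one with the plain cylindrical head) down through both until its head sits flush on the bracket. Then push the sliding guard fully shut over the rotor until its latch clicks down and holds it, and let go. Leave the other two pins and everything else on the bench where they are.

Things in the scene. Friction and masses are not known exactly. Their poses are not given: they have to be found in the camera images.
- unit: Resistance unit on a fixed dark steel base plate 12 mm thick. Origin on the bench under the rotor's vertical axis; y runs along the plate towards the open guard, x away from the robot. Plate x -80 to 80, y -110 to 285 mm. Grey end wall at y -86 to -78, 108 high; from it an aluminium bracket 46 mm wide, heights 57 to 65, reaches to y -34. Nothing is higher than 145 mm.
- hole (a point): Mouth of the hole in the fixed bracket, at height 65 mm, on the bracket's top face; it lies at x 0, y -46 mm in the unit's frame. Hole 12 mm across, vertical, 8 mm long. The rotor plate's hole (14 mm across) must lie under it; the rotor plate spans heights 33 to 45 mm.
- rotor (a joint): Angle (rad) of the rotor, an eight-sided steel plate 120 mm across flats, about the unit's vertical axis, counter-clockwise from above positive; range -0.6 to 6.88. Its hole, 46 mm from the axis, lies under the bracket's hole at 0 and equally at 6.283. It turns lightly (0.04 N m friction) and stays where it is left.
- crank (a point): Centre of the top of the rotor's upright round crank post: 12 mm thick, 25 mm from the axis, on the side opposite the rotor's hole; top at height 98 mm, plate top at 45. At rotor angle a it stands at x -25 sin(a), y +25 cos(a) mm in the unit's frame. It passes 3 mm from the bracket (top at 65), so take it above height 68.
- pin_head (a point): Centre of the lock pin's head: plain steel cylinder 18 mm across, 28 tall, upright, z up. Shank below: 10 mm thick, 45 long, 4 mm cone at its foot; head's underside 14 mm and foot 59 mm below this point. Starts in one of the holder's holes. Home in the bracket, this point is 14 mm above hole; resting on the rotor plate it is 25 mm too high and blocks the guard.
- holder: Wooden pin holder block, 150 x 50 x 50 mm, fixed; origin under its centre; three holes of 13 mm in a row along its x, 45 mm apart, at x -45, 0, +45. The pins' heads rest on its top at height 50.
- disc_screw: Not to be used: a pin with a flat disc head 34 mm across and 10 mm tall, in the holder. Origin at its foot; total height 55 mm.
- ball_pin: Not to be used: a pin with a ball head 28 mm across, in the holder. Origin at its foot; total height 76 mm.
- guard (a joint): Opening of the sliding guard (m): 0 shut, up to 0.2, along the unit's +y. Clear box with aluminium edges, 146 mm wide, 154 long, open below and at its -y end; roof heights 108 to 114, steel catch on it to 124. 1.5 N friction and a spring that opens it (2.5 N when shut, 0.6 N at 0.19), so unlatched it drifts open. Passing the latch takes about 5 N more, in the last 30 mm.
- guard_end (a point): Centre of the outer face of the guard's grey end plate (146 mm wide, heights 22 to 114 mm), which looks to the unit's +y and is pushed towards -y; this point is at height 68 mm and moves with the guard. It lies at y 76 mm + the guard's opening in the unit's frame.
- pawl (a joint): Angle of the spring latch (a steel pawl 10 mm wide at x 54 mm on top of the end wall): 0 when down; the guard's catch lifts it to about 0.27 rad and it snaps back to 0 behind the catch when the guard is within 3 mm of fully shut. It holds the guard from then on.
- mug: White mug, 76 mm across, 90 tall, handle at its y; origin under its centre. Bystander.
- remote: Black remote control, 50 x 200 x 20 mm, long along its y; origin under its centre. Bystander.
- webcam: White webcam on a round foot 56 mm across, 86 mm tall; origin under its centre. Bystander.
- pedal: Grey bicycle pedal lying flat, 86 x 95 x 26 mm with a short axle to its y; origin under its centre. Bystander.
- wrench: Steel wrench, 170 mm long along its x, lying flat. Bystander.
- screwdriver: Screwdriver, 190 mm long along its x, lying. Bystander.
- lube: Small grey lubricant bottle, 44 mm across, 110 tall; origin under its centre. Bystander.

How it is judged:
On the way, in this order (a step that is already met when the one before it is completed fails the run):
1. the lock pin stands home through the bracket and the rotor's hole (horizontal distance between pin_head and hole below 0.005 m and z of pin_head in the frame of hole between 0.01 and 0.017 m and angle between pin_head's own z axis and vertical below 0.15 rad and (value of joint rotor between -0.12 and 0.12 rad or value of joint rotor between 6.163 and 6.403 rad)), for 0.2 s.
2. the guard is shut and its latch has snapped down (all of step 1 and value of joint guard below 0.006 m and value of joint pawl below 0.06 rad and velocity of joint guard between -0.01 and 0.01 m/s), for 0.2 s.
At the end, for the whole second after the job is handed in: Pin upright (0.15 rad) in the bracket's hole (5 mm), head within 4 mm of the bracket's top, rotor within 0.12 rad of line; guard within 6 mm of shut and still, latch down (under 0.06 rad); bystanders within 30 mm of their places (all of step 2); the robot touches nothing.
It fails at once if a pin that is not the lock pin is moved more than 30 mm (distance of any of disc_screw, ball_pin from where it was at the start of the episode above 0.03 m).
It fails at once if the mug, the remote, the webcam, the pedal, a tool or the bottle is moved more than 30 mm (distance of any of mug, remote, webcam, pedal, wrench, screwdriver, lube from where it was at the start of the episode above 0.03 m).
It also fails if it takes over 72 s, if anything falls off the work surface, if the arm or the gripper's body presses on something with over 40 N, if the wrist force passes 120 N, or if a joint passes its speed limit or range.

## Working session

There is one attempt and no reset: what is moved stays moved. The work goes in short steps, Python scripts to look and compute and a tool call to move; the robot and the scene stay as the last step left them, time stands still between calls to the robot, and variables do not carry over. Pictures are saved under pics/ and viewed, about 8 in all and at most 12, crops included, and the job is handed in when it is done.

Besides the shell and the picture viewer there is one more tool, called after ">>>" by a JSON object that holds its "op" and its "data". move_arm: Moves the arm, as the interface text tells. Its arguments: {"type":"object","properties":{"moves":{"type":"array","items":{"type":"object","properties":{"gripper":{"type":"number"},"x":{"type":"number"},"y":{"type":"number"},"z":{"type":"number"},"roll":{"type":"number"}}}}},"required":["moves"]}

```bash
mkdir -p pics; cat > h.py <<'E'
import numpy as np, cv2, json
from bench import ctrl
def cam(n):
    c=ctrl.camera(n); return c
def save(c,f,crop=None,s=1):
    im=c["img"][:,:,::-1]
    if crop: im=im[crop[1]:crop[3],crop[0]:crop[2]]
    cv2.imwrite("pics/"+f,cv2.resize(im,None,fx=s,fy=s,interpolation=cv2.INTER_CUBIC))
def K(c): return np.array([[c["fx"],0,c["cx"]],[0,c["fy"],c["cy"]],[0,0,1.]])
def ray(c,u,v):
    p=cv2.undistortPoints(np.array([[[u,v]]],float),K(c),np.array(c["D"],float))[0,0]
    T=np.array(c["world_from_camera"]); return T[:3,3],T[:3,:3]@np.array([p[0],-p[1],-1])
def onz(c,u,v,z):
    o,d=ray(c,u,v); return o+d*(z-o[2])/d[2]
def proj(c,P):
    T=np.linalg.inv(np.array(c["world_from_camera"])); p=np.atleast_2d(P)@T[:3,:3].T+T[:3,3]
    p=p*[1,-1,-1]
    return cv2.projectPoints(p,np.zeros(3),np.zeros(3),K(c),np.array(c["D"],float))[0][:,0]
E
python3 - <<'E'
from h import *
o=ctrl.get_obs(); print({k:np.round(v,3).tolist() for k,v in o.items()})
for n in("scene","top"):
    c=cam(n); save(c,n+"0.png",None,1.5); print(n,np.round(c["world_from_camera"],3).tolist(),c["fx"],c["cx"],c["cy"],c["D"])
E
```

```text
{'time_s': 0.0, 'q': [1.075, 0.182, 1.608, -0.0, 1.354, -0.206], 'dq': [-0.002, 0.0, -0.0, -0.001, -0.003, -0.001], 'joint_efforts': [0.0, -44.488, -35.133, -0.0, 0.009, 0.0], 'eef_pos': [0.164, 0.551, 0.404], 'eef_rot': [0.0, 0.802, 0.598, -0.001], 'wrist_force': [0.09, 0.37, -0.662], 'torque': [0.006, 0.009, 0.005], 'opening': 1.005}
scene [[0.459, -0.546, 0.701, 1.222], [0.889, 0.283, -0.361, -0.413], [-0.002, 0.788, 0.615, 0.687], [0.0, 0.0, 0.0, 1.0]] 377.9844254038298 259.29884913110936 192.10713420269644 [-0.09566104  0.          0.          0.          0.        ]
top [[0.006, 0.998, -0.063, 0.463], [-1.0, 0.007, 0.016, -0.043], [0.017, 0.062, 0.998, 1.597], [0.0, 0.0, 0.0, 1.0]] 478.8147219716562 259.76639551254397 190.42683078704906 [-0.0755874  0.         0.         0.         0.       ]
```

View pics/scene0.png

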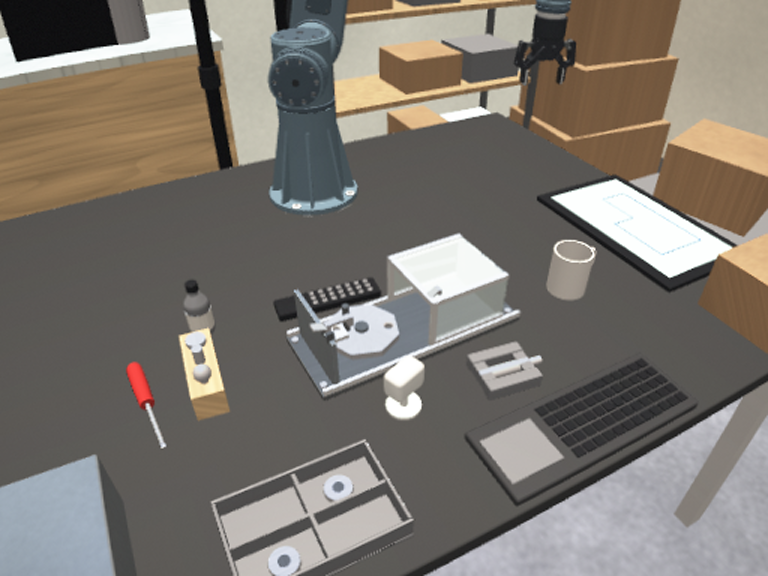

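View pics/top0.png

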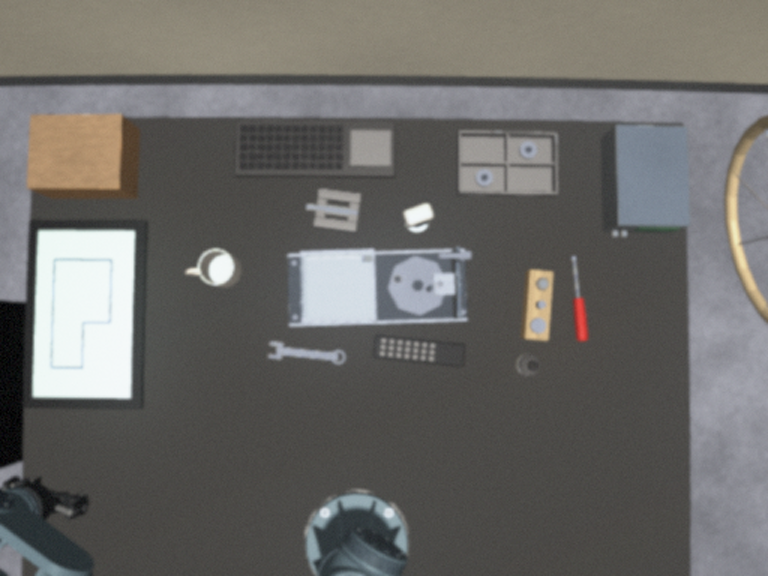

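Image up is +x and left is +y in the top view. The unit is at about (375,287), with the open guard on the left. The holder is at (540,304), and the small head in the middle looks like the lock pin, between the ball and the disc. I'll take closer crops.

```bash
python3 - <<'E'
from h import *
a=cam("top"); b=cam("scene")
r=lambda im,s,x0,y0,x1,y1: cv2.resize(im[y0:y1,x0:x1,::-1],s,interpolation=cv2.INTER_CUBIC)
t=r(a["img"],(800,300),185,155,385,230)
s=r(b["img"],(800,300),115,180,355,270)
cv2.imwrite("pics/c1.png",np.vstack([t,s]))
for n,u in dict(far_r=(469,250),near_r=(466,320),near_l=(290,326),far_l=(288,252),rotor=(418,285),pin=(540,304)).items(): print(n,onz(a,u[0]/1.5,u[1]/1.5,0.012 if n!="pin" else .078).round(3))
E
```

```text
far_r [ 0.643 -0.245  0.012]
near_r [ 0.488 -0.239  0.012]
near_l [0.472 0.15  0.012]
far_l [0.636 0.156 0.012]
rotor [ 0.565 -0.132  0.012]
pin [ 0.522 -0.389  0.078]
```

View pics/c1.png

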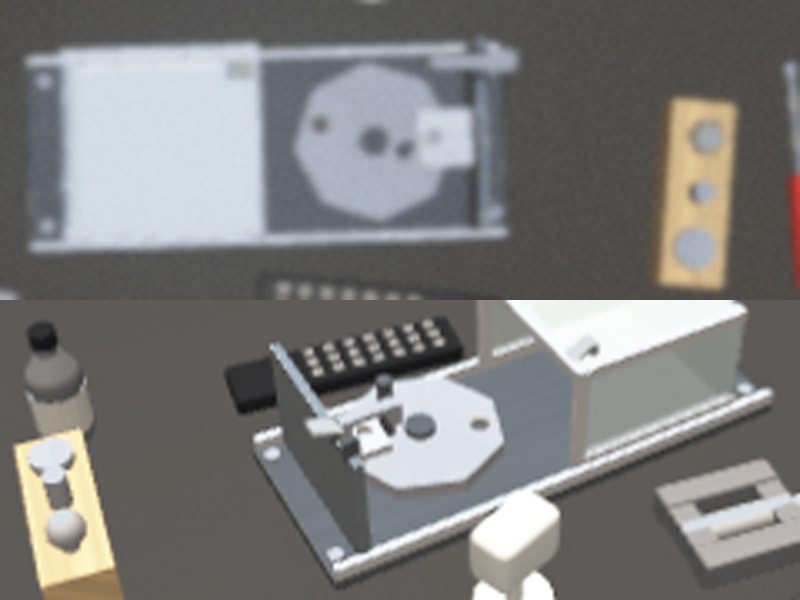

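The close-ups show, at 4x in the top crop, the rotor hub at (375,140), its hole at (320,124) and the crank post at (404,150). The bracket hole is at (435,136) and the lock pin head at (702,191), so the rotor angle is about 2.8. Next I'll take sub-pixel centroids from averaged frames.

```bash
cat >> h.py <<'E'
def avg(n,k=4):
    c=cam(n); im=c["img"].astype(float)
    for _ in range(k-1): im+=cam(n)["img"]
    c["img"]=im/k; return c
def blob(g,u,v,r,dark=True):
    """weighted centroid of dark/bright blob near u,v"""
    f=8; x0,y0=int(u-r),int(v-r); w=g[y0:y0+2*r+1,x0:x0+2*r+1]
    W=cv2.resize(w.astype(np.float32),None,fx=f,fy=f,interpolation=cv2.INTER_CUBIC)
    if dark: W=-W
    cc=W[int((v-y0+.5)*f),int((u-x0+.5)*f)]; th=(W.max()+np.median(W))/2
    n,l,s,ce=cv2.connectedComponentsWithStats((W>th).astype(np.uint8))
    i=1+np.argmin([np.hypot(*(ce[j]-[(u-x0+.5)*f,(v-y0+.5)*f]))-0.01*s[j,4]**.5 for j in range(1,n)])
    return x0+(ce[i][0]+.5)/f-.5, y0+(ce[i][1]+.5)/f-.5, s[i,4]/f/f
E
python3 - <<'E'
from h import *
a=avg("top",6); b=avg("scene",6); np.savez("m0.npz",a=a["img"],b=b["img"])
g=a["img"].mean(2); G=b["img"].mean(2)
# yaw from near rail
P=[]
for u in range(198,308):
    v0=216.75-(u-192.5)*3.75/119.5; r=np.arange(int(v0)-4,int(v0)+6); w=np.clip(g[r,u]-g[r,u].min()-30,0,None)
    P.append(onz(a,u,(w*r).sum()/w.sum(),.015)[:2])
P=np.array(P); k=np.polyfit(P[:,1],P[:,0],1); print("yaw",-np.arctan(k[0]),"resid",np.std(P[:,0]-np.polyval(k,P[:,1])))
T=dict(rhole=(265,186,5,.045),hub=(278.7,190,5,.05),crank=(286,192.5,4,.098),bhole=(293.7,189,3,.065))
for n,(u,v,r,z) in T.items():
    p=blob(g,u,v,r); print("top",n,np.round(p,2),onz(a,p[0],p[1],z).round(4))
S=dict(rhole=(480,423,.045,5),hub=(419,425,.05,6),crank=(384,380,.098,5))
for n,(u,v,z,r) in S.items():
    u=115+u/3.333;v=180+(v-300)/3.333
    p=blob(G,u,v,r); print("scene",n,np.round(p,2),onz(b,p[0],p[1],z).round(4))
# bracket white square: saturation/bright
w=(g>195).astype(np.uint8); w[:, :286]=0; w[:,306:]=0; w[:178]=0; w[200:]=0
ys,xs=np.nonzero(w); print("bracket",len(xs),xs.min(),xs.max(),ys.min(),ys.max(),onz(a,xs.mean(),ys.mean(),.065).round(4), g[182:198,286:306].round(0).astype(int).tolist()[4])
# pins: grey on wood
im=a["img"]; sat=im.max(2)-im.min(2)
for n,(u,v,z,r) in dict(ball=(706,136,.064,6),lock=(702,191,.078,5),disc=(695,247,.06,7)).items():
    p=blob(sat,185+u/4,155+v/4,r); print("top",n,np.round(p,2),onz(a,p[0],p[1],z).round(4))
E
```

```text
yaw 0.018359568973474315 resid 0.001628449349002944
top rhole [264.55 185.63  10.95] [ 0.5764 -0.0843  0.045 ]
top hub [278.08 189.84  31.3 ] [ 0.5627 -0.1281  0.05  ]
top crank [285.69 191.93  11.08] [ 0.5532 -0.1494  0.098 ]
top bhole [292.93 188.81   8.02] [ 0.5654 -0.175   0.065 ]
scene rhole [258.45 216.82  12.81] [ 0.5798 -0.0853  0.045 ]
scene hub [240.58 217.86  47.86] [ 0.5675 -0.1297  0.05  ]
scene crank [2.3069e+02 2.0648e+02 2.0000e-01] [ 0.5685 -0.1548  0.098 ]
bracket 153 289 301 182 196 [ 0.5657 -0.1829  0.065 ] [176, 177, 184, 200, 211, 213, 211, 210, 212, 214, 216, 215, 216, 215, 215, 208, 181, 141, 125, 130]
top ball [361.34 188.75  45.67] [ 0.5673 -0.3967  0.064 ]
top lock [360.37 202.66  28.97] [ 0.5218 -0.3901  0.078 ]
top disc [358.44 216.64  86.33] [ 0.4773 -0.3876  0.06  ]
```

```bash
cat >> h.py <<'E'
import sys
def plan(target,th,start=None,maxs=6.0,maxr=10.5,dec=1):
    """rows from present TCP (x,y,z,theta) to target; theta=jaw angle in world"""
    o=ctrl.get_obs(); w,x,y,z=o["eef_rot"]
    th0=np.arctan2(2*(x*y+w*z),1-2*(y*y+z*z)); p=np.array(o["eef_pos"],float)
    if start is not None: p=np.array(start[:3],float); th0=start[3]
    d=(th0-th+np.pi)%(2*np.pi)-np.pi; t=np.array(target,float)
    n=int(max(1,np.ceil(np.linalg.norm(t-p)*100/maxs),np.ceil(abs(np.degrees(d))/maxr)))
    out=[]
    for i in range(n):
        s=(t-p)*100/(n-i); r=round(np.degrees((th0-th+np.pi)%(2*np.pi)-np.pi)/(n-i),1)
        L=np.round([s[0]*np.cos(th0)+s[1]*np.sin(th0),s[0]*np.sin(th0)-s[1]*np.cos(th0),-s[2]],dec)
        out.append({k:float(v) for k,v in zip(("x","y","z","roll"),(*L,r)) if v})
        p=p+np.array([L[0]*np.cos(th0)+L[1]*np.sin(th0),L[0]*np.sin(th0)-L[1]*np.cos(th0),-L[2]])/100; th0-=np.radians(r)
    for i in range(0,n,5): print(json.dumps(out[i:i+5]))
    print("ends",p.round(4),round(th0,4)); return (*p,th0)
E
python3 - <<'E'
from h import *
d=np.load("m0.npz"); a=cam("top"); g=d["a"].mean(2)
Q=[]
for n,(u,v) in dict(ln=(46,226),rn=(494,214),lf=(44,80)).items():
    p=blob(g,185+u/4,155+v/4,3,False); q=onz(a,p[0],p[1],.014); Q.append(q); print(n,np.round(p,2),q.round(4))
print("yaw",np.arctan2(-(Q[0]-Q[1])[0],(Q[0]-Q[1])[1]),np.arctan2((Q[2]-Q[0])[1],(Q[2]-Q[0])[0]))
s=plan([.557,-.152,.32],.04)
E
```

```text
ln [196.35 211.09   6.64] [0.4928 0.1396 0.014 ]
rn [307.7  207.89   7.88] [ 0.5058 -0.2286  0.014 ]
lf [195.62 174.85   7.34] [0.6128 0.1437 0.014 ]
yaw 0.03533044423671422 0.034334584893645756
[{"x": -4.0, "y": 4.1, "z": 0.6, "roll": 5.1}, {"x": -3.6, "y": 4.5, "z": 0.6, "roll": 5.1}, {"x": -3.2, "y": 4.8, "z": 0.6, "roll": 5.1}, {"x": -2.8, "y": 5.0, "z": 0.6, "roll": 5.1}, {"x": -2.3, "y": 5.3, "z": 0.6, "roll": 5.1}]
[{"x": -1.9, "y": 5.4, "z": 0.6, "roll": 5.1}, {"x": -1.4, "y": 5.6, "z": 0.6, "roll": 5.1}, {"x": -0.8, "y": 5.7, "z": 0.6, "roll": 5.1}, {"x": -0.3, "y": 5.7, "z": 0.6, "roll": 5.1}, {"x": 0.2, "y": 5.8, "z": 0.6, "roll": 5.0}]
[{"x": 0.6, "y": 5.7, "z": 0.6, "roll": 5.1}, {"x": 1.2, "y": 5.6, "z": 0.6, "roll": 5.0}, {"x": 1.6, "y": 5.5, "z": 0.6, "roll": 5.1}, {"x": 2.2, "y": 5.4, "z": 0.7, "roll": 5.0}]
ends [ 0.5572 -0.1521  0.3197] 0.0401
```

>>> {"op": "move_arm", "data": {"moves": [{"x": -4.0, "y": 4.1, "z": 0.6, "roll": 5.1, "gripper": 50}, {"x": -3.6, "y": 4.5, "z": 0.6, "roll": 5.1}, {"x": -3.2, "y": 4.8, "z": 0.6, "roll": 5.1}, {"x": -2.8, "y": 5.0, "z": 0.6, "roll": 5.1}, {"x": -2.3, "y": 5.3, "z": 0.6, "roll": 5.1}]}}

```text
validation failed for argument at $.mo...
```

>>> {"op": "move_arm", "data": {"moves": [{"x": -1.9, "y": 5.4, "z": 0.6, "roll": 5.1}, {"x": -1.4, "y": 5.6, "z": 0.6, "roll": 5.1}, {"x": -0.8, "y": 5.7, "z": 0.6, "roll": 5.1}, {"x": -0.3, "y": 5.7, "z": 0.6, "roll": 5.1}, {"x": 0.2, "y": 5.8, "z": 0.6, "roll": 5.0}]}}

```text
validation failed for argument at $.mo...
```

>>> {"op": "move_arm", "data": {"moves": [{"x": 0.6, "y": 5.7, "z": 0.6, "roll": 5.1}, {"x": 1.2, "y": 5.6, "z": 0.6, "roll": 5.0}, {"x": 1.6, "y": 5.5, "z": 0.6, "roll": 5.1}, {"x": 2.2, "y": 5.4, "z": 0.7, "roll": 5.0}, {"x": 0}]}}

```text
validation failed for argument at $.mo...
```

```bash
python3 - <<'E'
from h import *
plan([.557,-.152,.247],.037)
c=cam("scene"); save(c,"s1.png",(140,60,340,260),3)
E
```

```text
[{"x": -4.0, "y": 4.1, "z": 1.1, "roll": 5.1}, {"x": -3.6, "y": 4.5, "z": 1.1, "roll": 5.1}, {"x": -3.2, "y": 4.8, "z": 1.1, "roll": 5.1}, {"x": -2.8, "y": 5.0, "z": 1.1, "roll": 5.1}, {"x": -2.3, "y": 5.3, "z": 1.1, "roll": 5.1}]
[{"x": -1.9, "y": 5.4, "z": 1.1, "roll": 5.1}, {"x": -1.4, "y": 5.6, "z": 1.1, "roll": 5.1}, {"x": -0.8, "y": 5.7, "z": 1.2, "roll": 5.1}, {"x": -0.3, "y": 5.7, "z": 1.1, "roll": 5.1}, {"x": 0.2, "y": 5.8, "z": 1.2, "roll": 5.1}]
[{"x": 0.7, "y": 5.7, "z": 1.1, "roll": 5.1}, {"x": 1.2, "y": 5.6, "z": 1.2, "roll": 5.1}, {"x": 1.6, "y": 5.5, "z": 1.1, "roll": 5.0}, {"x": 2.1, "y": 5.4, "z": 1.2, "roll": 5.1}]
ends [ 0.5567 -0.1521  0.2467] 0.0366
```

View pics/s1.png

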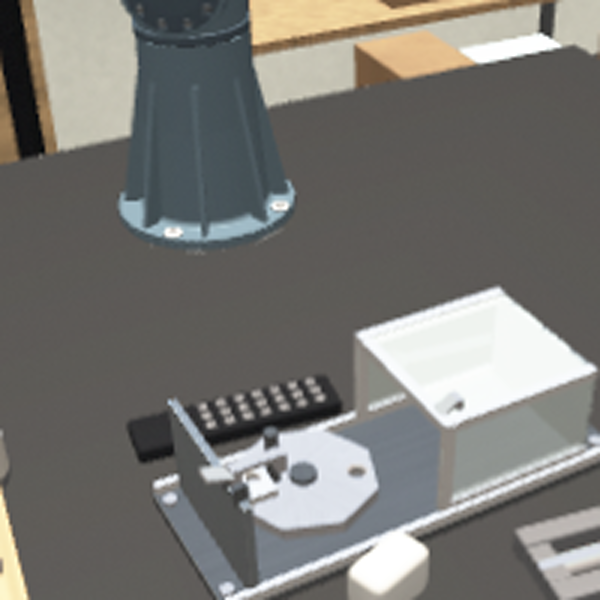

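The calls were refused before anything moved, and the picture shows the scene unchanged with the unit at lower centre. The rows probably need every key, so I'll test that.

>>> {"op": "move_arm", "data": {"moves": [{"gripper": 50, "x": -4.0, "y": 4.1, "z": 0.6, "roll": 5.1}, {"gripper": 50, "x": -3.6, "y": 4.5, "z": 0.6, "roll": 5.1}, {"gripper": 50, "x": -3.2, "y": 4.8, "z": 0.6, "roll": 5.1}, {"gripper": 50, "x": -2.8, "y": 5.0, "z": 0.6, "roll": 5.1}, {"gripper": 50, "x": -2.3, "y": 5.3, "z": 0.6, "roll": 5.1}]}}

```text
time_s: 1.52
eef_pos: [0.3057, 0.2987, 0.3748]
eef_rot: [-0.0, 0.914, 0.405, 0.001]
wrist_force: [0.8, -0.8, 0.3]
opening: 0.496
```

>>> {"op": "move_arm", "data": {"moves": [{"gripper": 50, "x": -1.9, "y": 5.4, "z": 0.6, "roll": 5.1}, {"gripper": 50, "x": -1.4, "y": 5.6, "z": 0.6, "roll": 5.1}, {"gripper": 50, "x": -0.8, "y": 5.7, "z": 0.6, "roll": 5.1}, {"gripper": 50, "x": -0.3, "y": 5.7, "z": 0.6, "roll": 5.1}, {"gripper": 50, "x": 0.2, "y": 5.8, "z": 0.6, "roll": 5.0}]}}

```text
time_s: 2.15
eef_pos: [0.4463, 0.0473, 0.3449]
eef_rot: [0.0, 0.981, 0.193, 0.001]
wrist_force: [1.0, -0.1, 0.5]
opening: 0.503
```

>>> {"op": "move_arm", "data": {"moves": [{"gripper": 50, "x": 0.6, "y": 5.7, "z": 0.6, "roll": 5.1}, {"gripper": 50, "x": 1.2, "y": 5.6, "z": 0.6, "roll": 5.0}, {"gripper": 50, "x": 1.6, "y": 5.5, "z": 0.6, "roll": 5.1}, {"gripper": 50, "x": 2.2, "y": 5.4, "z": 0.7, "roll": 5.0}, {"gripper": 50, "x": 0, "y": 0, "z": 0, "roll": 0}]}}

```text
time_s: 2.78
eef_pos: [0.5582, -0.1558, 0.3187]
eef_rot: [0.0, 1.0, 0.018, -0.0]
wrist_force: [0.3, 0.7, 0.5]
opening: 0.497
```

```bash
python3 - <<'E'
from h import *
plan([.557,-.152,.247],.037)
c=cam("scene"); save(c,"s2.png",(160,60,340,260),3)
E
```

```text
[{"x": -0.1, "y": -0.2, "z": 3.6, "roll": -0.1}, {"y": -0.2, "z": 3.6}]
ends [ 0.5571 -0.1518  0.2467] 0.037
```

View pics/s2.png

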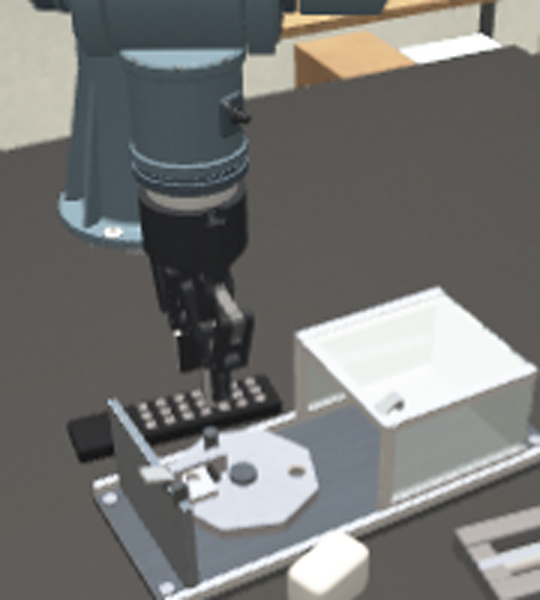

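The gripper stands above the crank post (fingers at (220,365), post top at (211,432)). I'll descend and grip the post.

>>> {"op": "move_arm", "data": {"moves": [{"gripper": 50, "x": -0.1, "y": -0.2, "z": 3.6, "roll": 0}, {"gripper": 50, "x": 0, "y": -0.2, "z": 3.6, "roll": 0}, {"gripper": 50, "x": 0, "y": 0, "z": 0, "roll": 0}, {"gripper": 0, "x": 0, "y": 0, "z": 0, "roll": 0}, {"gripper": 0, "x": 0, "y": 0, "z": 0, "roll": 0}]}}

```text
time_s: 3.45
eef_pos: [0.5569, -0.1482, 0.25]
eef_rot: [0.001, 1.0, 0.02, 0.002]
wrist_force: [-1.3, 1.0, 3.0]
opening: 0.111
```

>>> {"op": "move_arm", "data": {"moves": [{"gripper": 0, "x": 0, "y": 0, "z": 0, "roll": 0}, {"gripper": 0, "x": 0, "y": 0, "z": 0, "roll": 0}]}}

```text
time_s: 3.7
eef_pos: [0.5569, -0.1483, 0.25]
eef_rot: [0.001, 1.0, 0.02, 0.002]
wrist_force: [-1.7, 2.0, 6.8]
opening: 0.114
```

```bash
python3 - <<'E'
from h import *
print(ctrl.get_obs()["eef_pos"].round(4))
a=avg("top",4); g=a["img"].mean(2)
p=blob(g,264.5,185.6,5); q=onz(a,p[0],p[1],.045); print("rhole",np.round(p,2),q.round(4))
H=np.array([.5627,-.1285]);d=q[:2]-H; print(np.hypot(*d)); yaw=.035
e=np.arctan2(d[1],d[0])-yaw; print("a",(e+np.pi/2)%(2*np.pi))
E
```

```text
[ 0.5569 -0.1483  0.25  ]
rhole [266.08 183.63  12.97] [ 0.583  -0.0892  0.045 ]
0.04417905333211961
a 2.629897395479012
```

```bash
python3 - <<'E'
from h import *
b=avg("scene",4); g=b["img"].mean(2); a=cam("top")
p=blob(g,258.4,216.8,6); q=onz(b,p[0],p[1],.045); print("rhole",np.round(p,2),q.round(4))
r=lambda im,x0,y0,x1,y1: cv2.resize(im[y0:y1,x0:x1,::-1].astype(np.uint8),(400,400),interpolation=cv2.INTER_CUBIC)
cv2.imwrite("pics/g1.png",np.hstack([r(a["img"],240,150,320,230),r(b["img"],200,160,280,240)]))
E
```

```text
rhole [258.44 216.76  12.3 ] [ 0.5796 -0.0852  0.045 ]
```

View pics/g1.png

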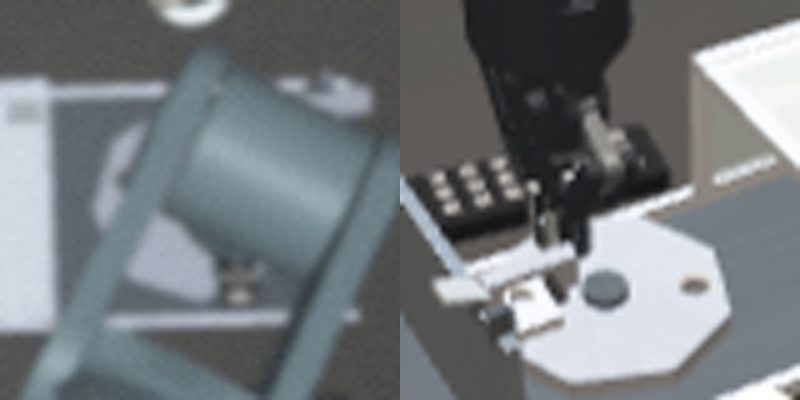

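The left half (top view) has the hole hidden by the forearm. The right half (scene view) shows the fingers around the post at (570,270) and the rotor hole unchanged at (693,285). The scene measurement is the valid one, so a is about 2.80. I'll turn it to 0 along the arc on the -x side.

>>> {"op": "move_arm", "data": {"moves": [{"gripper": 0, "x": -0.62, "y": -0.32, "z": 0, "roll": 0}, {"gripper": 0, "x": -0.51, "y": -0.48, "z": 0, "roll": 0}, {"gripper": 0, "x": -0.35, "y": -0.6, "z": 0, "roll": 0}, {"gripper": 0, "x": -0.17, "y": -0.68, "z": 0, "roll": 0}, {"gripper": 0, "x": 0.02, "y": -0.7, "z": 0, "roll": 0}]}}

```text
time_s: 4.78
eef_pos: [0.5394, -0.123, 0.2502]
eef_rot: [0.003, 1.0, 0.02, 0.002]
wrist_force: [-5.8, -2.8, 10.5]
opening: 0.111
```

>>> {"op": "move_arm", "data": {"moves": [{"gripper": 0, "x": 0.21, "y": -0.66, "z": 0, "roll": 0}, {"gripper": 0, "x": 0.39, "y": -0.58, "z": 0, "roll": 0}, {"gripper": 0, "x": 0.53, "y": -0.45, "z": 0, "roll": 0}, {"gripper": 0, "x": 0.64, "y": -0.29, "z": 0, "roll": 0}, {"gripper": 0, "x": 0.69, "y": -0.1, "z": 0, "roll": 0}]}}

```text
time_s: 5.4
eef_pos: [0.563, -0.0992, 0.2479]
eef_rot: [0.0, 1.0, 0.02, 0.0]
wrist_force: [-0.5, -0.3, 0.2]
opening: -0.001
```

>>> {"op": "move_arm", "data": {"moves": [{"gripper": 0, "x": 0, "y": 0, "z": 0, "roll": 0}, {"gripper": 0, "x": 0, "y": 0, "z": 0, "roll": 0}]}}

```text
time_s: 5.65
eef_pos: [0.5624, -0.0993, 0.2475]
eef_rot: [-0.0, 1.0, 0.02, -0.0]
wrist_force: [-0.8, 0.6, -0.1]
opening: 0.003
```

```bash
python3 - <<'E'
from h import *
b=avg("scene",3); a=cam("top"); g=b["img"].mean(2); np.savez("m1.npz",b=b["img"])
r=lambda im,x0,y0,x1,y1: cv2.resize(im[y0:y1,x0:x1,::-1].astype(np.uint8),(400,400),interpolation=cv2.INTER_CUBIC)
cv2.imwrite("pics/g2.png",np.hstack([r(a["img"],240,150,320,230),r(b["img"],200,160,280,240)]))
E
```

```text
(no output)
```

View pics/g2.png

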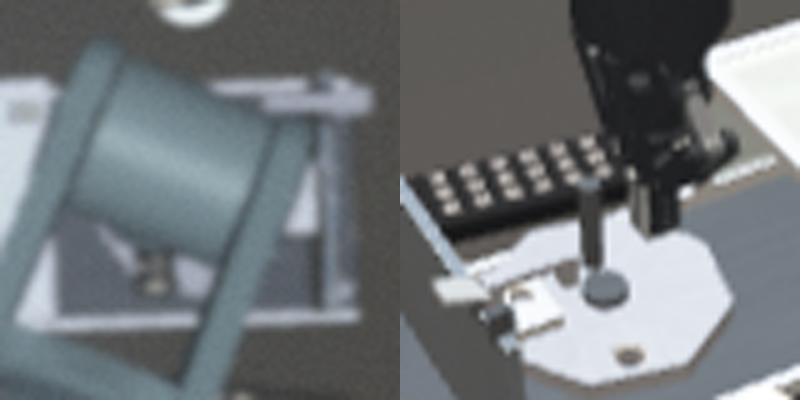

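The post slipped out of the pads around a = 1.6. In the right half the post top is at (590,185) and the rotor hole at (630,355). I'll measure, then regrip with the jaws along the tangent and roll the tool with the rotor.

```bash
cat >> h.py <<'E'
H=np.array([.564,-.1295]); YAW=.035
def ang(q,k):
    d=(np.array(q)[:2]-H)*k; return ((np.arctan2(d[1],d[0])-YAW+np.pi/2)+np.pi)%(2*np.pi)-np.pi
E
python3 - <<'E'
from h import *
d=np.load("m1.npz"); b=cam("scene"); g=d["b"].mean(2)
p=blob(g,246,231,5); q=onz(b,p[0],p[1],.045); print("rhole",np.round(p,2),q.round(4),np.hypot(*(q[:2]-H)),"a",ang(q,1))
q=onz(b,200+190/5-.5,160+183/5-.5,.098); print("crank top",q.round(4),np.hypot(*(q[:2]-H)),"a",ang(q,-1))
p=blob(g,200+207/5,160+290/5,6); print("hub",p,onz(b,p[0],p[1],.05))
E
```

```text
rhole [245.43 231.    13.81] [ 0.6114 -0.1373  0.045 ] 0.04799378669289586 a 1.3723148426832186
crank top [ 0.5395 -0.1233  0.098 ] 0.025294748919774054 a 1.2885299996051112
hub (np.float64(240.7584521619135), np.float64(219.4747585096596), np.float64(16.984375)) [ 0.5732197  -0.13183807  0.05      ]
```

```bash
python3 - <<'E'
from h import *
s=plan([.5395,-.124,.305],1.385,maxr=10.6)
E
```

```text
[{"x": -0.3, "y": 0.3, "z": -0.7, "roll": -9.6}, {"x": -0.3, "y": 0.2, "z": -0.7, "roll": -9.6}, {"x": -0.4, "y": 0.2, "z": -0.7, "roll": -9.6}, {"x": -0.4, "y": 0.1, "z": -0.7, "roll": -9.7}, {"x": -0.4, "y": 0.1, "z": -0.7, "roll": -9.6}]
[{"x": -0.4, "z": -0.7, "roll": -9.7}, {"x": -0.4, "y": -0.1, "z": -0.8, "roll": -9.6}, {"x": -0.4, "y": -0.2, "z": -0.7, "roll": -9.7}]
ends [ 0.5399 -0.1238  0.3047] 1.3855
```

>>> {"op": "move_arm", "data": {"moves": [{"gripper": 10, "x": 0, "y": 0, "z": -5.8, "roll": 0}, {"gripper": 50, "x": -0.3, "y": 0.3, "z": 0, "roll": -9.6}, {"gripper": 50, "x": -0.3, "y": 0.2, "z": 0, "roll": -9.6}, {"gripper": 50, "x": -0.4, "y": 0.2, "z": 0, "roll": -9.6}, {"gripper": 50, "x": -0.4, "y": 0.1, "z": 0, "roll": -9.7}]}}

```text
time_s: 6.52
eef_pos: [0.5509, -0.1113, 0.3058]
eef_rot: [0.0, 0.936, 0.351, -0.0]
wrist_force: [0.1, -0.4, -0.2]
opening: 0.501
```

>>> {"op": "move_arm", "data": {"moves": [{"gripper": 50, "x": -0.4, "y": 0.1, "z": 0, "roll": -9.6}, {"gripper": 50, "x": -0.4, "y": 0, "z": 0, "roll": -9.7}, {"gripper": 50, "x": -0.4, "y": -0.1, "z": 0, "roll": -9.6}, {"gripper": 50, "x": -0.4, "y": -0.2, "z": 0, "roll": -9.7}, {"gripper": 50, "x": 0, "y": 0, "z": 0, "roll": 0}]}}

```text
time_s: 7.15
eef_pos: [0.5399, -0.1238, 0.3057]
eef_rot: [-0.0, 0.77, 0.638, -0.0]
wrist_force: [-0.3, 0.1, 0.8]
opening: 0.502
```

```bash
python3 - <<'E'
from h import *
cam("top")
s=plan([.5395,-.124,.240],1.385,dec=2)
E
```

```text
[{"x": -0.02, "y": -0.02, "z": 3.29, "roll": -0.1}, {"x": -0.02, "y": -0.02, "z": 3.28, "roll": -0.1}]
ends [ 0.5395 -0.124   0.24  ] 1.3853
```

>>> {"op": "move_arm", "data": {"moves": [{"gripper": 50, "x": 0, "y": 0, "z": 3.3, "roll": 0}, {"gripper": 50, "x": 0, "y": 0, "z": 3.3, "roll": 0}, {"gripper": 0, "x": 0, "y": 0, "z": 0, "roll": 0}, {"gripper": 0, "x": 0, "y": 0, "z": 0, "roll": 0}, {"gripper": 0, "x": 0, "y": 0, "z": 0, "roll": 0}]}}

```text
time_s: 7.82
eef_pos: [0.54, -0.1237, 0.2402]
eef_rot: [0.0, 0.77, 0.638, -0.0]
wrist_force: [-1.9, -2.0, -5.9]
opening: 0.121
```

>>> {"op": "move_arm", "data": {"moves": [{"gripper": 0, "x": 0.42, "y": 0.04, "z": 0, "roll": 9.7}, {"gripper": 0, "x": 0.42, "y": 0.04, "z": 0, "roll": 9.7}, {"gripper": 0, "x": 0.42, "y": 0.04, "z": 0, "roll": 9.7}, {"gripper": 0, "x": 0.42, "y": 0.04, "z": 0, "roll": 9.7}, {"gripper": 0, "x": 0, "y": 0, "z": 0, "roll": 0}]}}

```text
time_s: 8.45
eef_pos: [0.5488, -0.1093, 0.2402]
eef_rot: [0.0, 0.938, 0.348, 0.0]
wrist_force: [0.8, -0.6, -5.5]
opening: 0.122
```

>>> {"op": "move_arm", "data": {"moves": [{"gripper": 0, "x": 0.42, "y": 0.04, "z": 0, "roll": 9.6}, {"gripper": 0, "x": 0.42, "y": 0.04, "z": 0, "roll": 9.6}, {"gripper": 0, "x": 0.42, "y": 0.04, "z": 0, "roll": 9.6}, {"gripper": 0, "x": 0.42, "y": 0.04, "z": 0, "roll": 9.6}, {"gripper": 0, "x": 0, "y": 0, "z": 0, "roll": 0}]}}

```text
time_s: 9.07
eef_pos: [0.5644, -0.1037, 0.2402]
eef_rot: [0.0, 1.0, 0.021, 0.001]
wrist_force: [1.9, -0.3, -4.4]
opening: 0.118
```

```bash
python3 - <<'E'
from h import *
o=ctrl.get_obs(); print(o["eef_pos"].round(4),o["wrist_force"].round(1),o["opening"])
b=avg("scene",3); a=cam("top"); np.savez("m2.npz",b=b["img"],a=a["img"])
b0=np.load("m0.npz")["b"]
r=lambda im,x0,y0,x1,y1: cv2.resize(im[y0:y1,x0:x1,::-1].astype(np.uint8),(400,400),interpolation=cv2.INTER_CUBIC)
cv2.imwrite("pics/g3.png",np.hstack([r(b["img"],200,160,280,240),r(b["img"],210,195,250,235)]))
E
```

```text
[ 0.5644 -0.1037  0.2402] [ 1.9 -0.3 -4.4] 0.11823696737967336
```

View pics/g3.png

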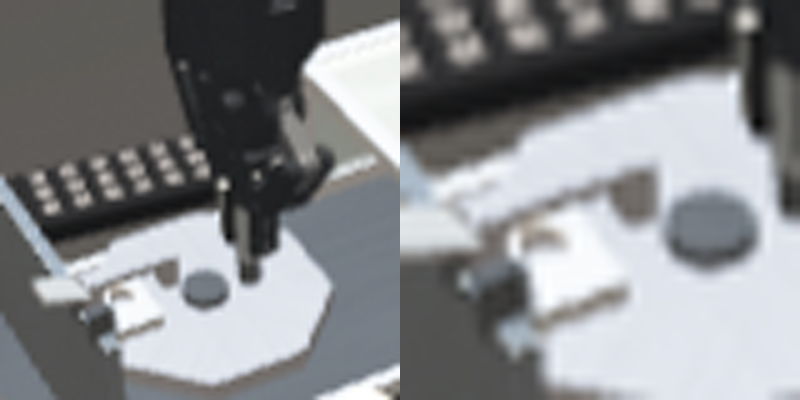

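In the right crop the rotor is turned with the post towards the guard, and the rotor hole should be under the bracket hole at (545,238). I'll release, rise and go over the lock pin, then check the rotor angle from the unobstructed top view.

```bash
python3 - <<'E'
from h import *
s=plan([.5235,-.391,.330],1.47,start=(.5644,-.1037,.335,.042),maxr=10.6)
E
```

```text
[{"x": -0.7, "y": 3.6, "z": 0.1, "roll": -10.2}, {"x": -1.3, "y": 3.4, "z": 0.1, "roll": -10.2}, {"x": -1.9, "y": 3.1, "z": 0.1, "roll": -10.2}, {"x": -2.4, "y": 2.7, "roll": -10.2}, {"x": -2.8, "y": 2.3, "z": 0.1, "roll": -10.3}]
[{"x": -3.2, "y": 1.7, "roll": -10.2}, {"x": -3.4, "y": 1.2, "z": 0.1, "roll": -10.3}, {"x": -3.6, "y": 0.5, "roll": -10.2}]
ends [ 0.5233 -0.3912  0.33  ] 1.4697
```

>>> {"op": "move_arm", "data": {"moves": [{"gripper": 30, "x": 0, "y": 0, "z": 0, "roll": 0}, {"gripper": 30, "x": 0, "y": 0, "z": 0, "roll": 0}, {"gripper": 50, "x": 0, "y": 0, "z": -4.5, "roll": 0}, {"gripper": 50, "x": 0, "y": 0, "z": -5, "roll": 0}]}}

```text
time_s: 9.78
eef_pos: [0.5636, -0.1034, 0.3352]
eef_rot: [-0.0, 1.0, 0.019, -0.001]
wrist_force: [0.1, 0.3, 0.3]
opening: 0.503
```

>>> {"op": "move_arm", "data": {"moves": [{"gripper": 50, "x": -0.7, "y": 3.6, "z": 0.1, "roll": -10.2}, {"gripper": 50, "x": -1.3, "y": 3.4, "z": 0.1, "roll": -10.2}, {"gripper": 50, "x": -1.9, "y": 3.1, "z": 0.1, "roll": -10.2}, {"gripper": 50, "x": -2.4, "y": 2.7, "z": 0, "roll": -10.2}, {"gripper": 50, "x": -2.8, "y": 2.3, "z": 0.1, "roll": -10.3}]}}

```text
time_s: 10.4
eef_pos: [0.5367, -0.2844, 0.3313]
eef_rot: [0.0, 0.892, 0.451, 0.0]
wrist_force: [-0.5, -0.2, -0.8]
opening: 0.497
```

>>> {"op": "move_arm", "data": {"moves": [{"gripper": 50, "x": -3.2, "y": 1.7, "z": 0, "roll": -10.2}, {"gripper": 50, "x": -3.4, "y": 1.2, "z": 0.1, "roll": -10.3}, {"gripper": 50, "x": -3.6, "y": 0.5, "z": 0, "roll": -10.2}, {"gripper": 50, "x": 0, "y": 0, "z": 0, "roll": 0}, {"gripper": 50, "x": 0, "y": 0, "z": 0, "roll": 0}]}}

```text
time_s: 11.02
eef_pos: [0.5218, -0.3904, 0.3297]
eef_rot: [-0.0, 0.744, 0.668, 0.0]
wrist_force: [0.4, -0.1, -0.5]
opening: 0.501
```

```bash
python3 - <<'E'
from h import *
a=avg("top",6); b=avg("scene",4); np.savez("m3.npz",a=a["img"],b=b["img"]); g=a["img"].mean(2); G=b["img"].mean(2)
for n,(u,v,r,z) in dict(hub=(278.1,189.8,5,.05),crank=(270.5,189,4,.075),bhole=(293,189,3,.065)).items():
    p=blob(g,u,v,r); print("top",n,np.round(p,2),onz(a,p[0],p[1],z).round(4))
# octagon edge orientation (mod 45 deg) in rectified plate plane, first vs now
def rect(im,c,z=.045,cx=.5627,cy=-.1285,h=.075,n=300):
    s=np.linspace(-h,h,n); X,Y=np.meshgrid(cx+s,cy+s); P=np.c_[X.ravel(),Y.ravel(),np.full(X.size,z)]
    m=proj(c,P).astype(np.float32).reshape(n,n,2); return cv2.remap(im.astype(np.float32),m,None,cv2.INTER_CUBIC)
d0=np.load("m0.npz")
for nm,c,i0,i1,off in(("top",a,d0["a"].mean(2),g,(0,0)),("scene",b,d0["b"].mean(2),G,(.003,-.001))):
    for t,im in(("0",i0),("1",i1)):
        R=cv2.GaussianBlur(rect(im,c,cx=.5627+off[0],cy=-.1285+off[1]),(0,0),4)
        gx=cv2.Sobel(R,cv2.CV_32F,1,0); gy=cv2.Sobel(R,cv2.CV_32F,0,1)
        n=300; s=np.linspace(-.075,.075,n); X,Y=np.meshgrid(s,s); rr=np.hypot(X,Y)
        rad=(-(gx*X+gy*Y)/(rr+1e-9)); m=(rr>.054)&(rr<.070)&(Y>-.03)&(np.hypot(gx,gy)>0)&(rad>0.8*np.hypot(gx,gy))
        if nm=="scene": m&=Y>-.02
        w=np.hypot(gx,gy)[m]; ph=np.arctan2(-gy[m],-gx[m])
        z=(w*np.exp(8j*ph)).sum()/w.sum(); print(nm,t,"phase mod 45deg (rad)",np.angle(z)/8,"coh",abs(z))
print(ctrl.get_obs()["eef_pos"].round(4)); plan([.5235,-.391,.228],1.47,dec=2)
E
```

```text
top hub [278.05 189.86  31.16] [ 0.5626 -0.128   0.05  ]
top crank [270.68 189.58  11.12] [ 0.5617 -0.1031  0.075 ]
top bhole [292.67 189.06   7.17] [ 0.5646 -0.1742  0.065 ]
top 0 phase mod 45deg (rad) -0.2989378 coh 0.6918674
top 1 phase mod 45deg (rad) 0.02729448 coh 0.640048
scene 0 phase mod 45deg (rad) -0.29860505 coh 0.64996034
scene 1 phase mod 45deg (rad) 0.009200494 coh 0.6426579
[ 0.522  -0.3906  0.3298]
[{"x": -0.01, "y": 0.08, "z": 5.09, "roll": -0.1}, {"x": -0.01, "y": 0.08, "z": 5.09, "roll": -0.1}]
ends [ 0.5235 -0.391   0.228 ] 1.4697
```

The rotor angle is about -0.01 by both the crank direction and the octagon phase, so it is aligned. Next I'll pick the lock pin.

>>> {"op": "move_arm", "data": {"moves": [{"gripper": 50, "x": 0, "y": 0.1, "z": 5.2, "roll": 0}, {"gripper": 50, "x": 0, "y": 0.05, "z": 5.2, "roll": 0}, {"gripper": 50, "x": 0, "y": 0, "z": 0, "roll": 0}, {"gripper": 0, "x": 0, "y": 0, "z": 0, "roll": 0}, {"gripper": 0, "x": 0, "y": 0, "z": 0, "roll": 0}]}}

```text
time_s: 12.15
eef_pos: [0.5234, -0.3913, 0.2263]
eef_rot: [0.0, 0.743, 0.669, -0.0]
wrist_force: [-0.5, -0.4, 0.8]
opening: 0.187
```

>>> {"op": "move_arm", "data": {"moves": [{"gripper": 0, "x": 0, "y": 0, "z": 0, "roll": 0}, {"gripper": 0, "x": 0, "y": 0, "z": 0, "roll": 0}]}}

```text
time_s: 12.4
eef_pos: [0.5233, -0.3913, 0.2261]
eef_rot: [0.0, 0.743, 0.669, -0.0]
wrist_force: [-0.2, -1.4, -0.1]
opening: 0.188
```

```bash
python3 - <<'E'
from h import *
s=plan([.5665,-.1747,.400],.035,start=(.5233,-.3913,.400,1.471),maxr=10.4)
E
```

```text
[{"x": 2.7, "y": 0.3, "roll": 10.3}, {"x": 2.8, "y": -0.2, "roll": 10.3}, {"x": 2.7, "y": -0.7, "roll": 10.3}, {"x": 2.5, "y": -1.2, "roll": 10.3}, {"x": 2.2, "y": -1.6, "roll": 10.3}]
[{"x": 1.9, "y": -2.0, "roll": 10.3}, {"x": 1.5, "y": -2.3, "roll": 10.2}, {"x": 1.1, "y": -2.5, "roll": 10.3}]
ends [ 0.5665 -0.1752  0.4   ] 0.0346
```

>>> {"op": "move_arm", "data": {"moves": [{"gripper": 0, "x": 0, "y": 0, "z": -4, "roll": 0}, {"gripper": 0, "x": 0, "y": 0, "z": -6, "roll": 0}, {"gripper": 0, "x": 0, "y": 0, "z": -5, "roll": 0}, {"gripper": 0, "x": 0, "y": 0, "z": -2.4, "roll": 0}]}}

```text
time_s: 12.9
eef_pos: [0.5237, -0.391, 0.4037]
eef_rot: [0.002, 0.743, 0.669, 0.0]
wrist_force: [0.3, -0.2, -0.2]
opening: 0.186
```

>>> {"op": "move_arm", "data": {"moves": [{"gripper": 0, "x": 2.7, "y": 0.3, "z": 0, "roll": 10.3}, {"gripper": 0, "x": 2.8, "y": -0.2, "z": 0, "roll": 10.3}, {"gripper": 0, "x": 2.7, "y": -0.7, "z": 0, "roll": 10.3}, {"gripper": 0, "x": 2.5, "y": -1.2, "z": 0, "roll": 10.3}, {"gripper": 0, "x": 2.2, "y": -1.6, "z": 0, "roll": 10.3}]}}

```text
time_s: 13.52
eef_pos: [0.5515, -0.2546, 0.3994]
eef_rot: [-0.0, 0.961, 0.277, -0.0]
wrist_force: [0.1, 0.4, -0.3]
opening: 0.184
```

>>> {"op": "move_arm", "data": {"moves": [{"gripper": 0, "x": 1.9, "y": -2.0, "z": 0, "roll": 10.3}, {"gripper": 0, "x": 1.5, "y": -2.3, "z": 0, "roll": 10.2}, {"gripper": 0, "x": 1.1, "y": -2.5, "z": 0, "roll": 10.3}, {"gripper": 0, "x": 0, "y": 0, "z": 5, "roll": 0}, {"gripper": 0, "x": 0, "y": 0, "z": 4, "roll": 0}]}}

```text
time_s: 14.15
eef_pos: [0.5674, -0.1741, 0.3084]
eef_rot: [-0.0, 1.0, 0.015, -0.0]
wrist_force: [-0.1, -0.5, -0.5]
opening: 0.189
```

>>> {"op": "move_arm", "data": {"moves": [{"gripper": 0, "x": 0, "y": 0, "z": 1.0, "roll": 0}, {"gripper": 0, "x": 0, "y": 0, "z": 0, "roll": 0}]}}

```text
time_s: 14.4
eef_pos: [0.5677, -0.1751, 0.2998]
eef_rot: [-0.0, 1.0, 0.015, -0.0]
wrist_force: [0.2, -0.4, 0.5]
opening: 0.184
```

```bash
python3 - <<'E'
from h import *
o=ctrl.get_obs(); e=o["eef_pos"]; print(e.round(4))
b=avg("scene",4); np.savez("m4.npz",b=b["img"])
p=proj(b,[[.566,-.175,.065],[e[0],e[1],e[2]-.221],[e[0],e[1],e[2]-.176]]); print(p.round(1))
im=b["img"][180:230,205:255,::-1].astype(np.uint8)
cv2.imwrite("pics/p1.png",cv2.resize(im,(600,600),interpolation=cv2.INTER_CUBIC))
E
```

```text
[ 0.5677 -0.1751  0.2998]
[[223.4 218.6]
 [223.3 214.8]
 [222.1 200.5]]
```

View pics/p1.png

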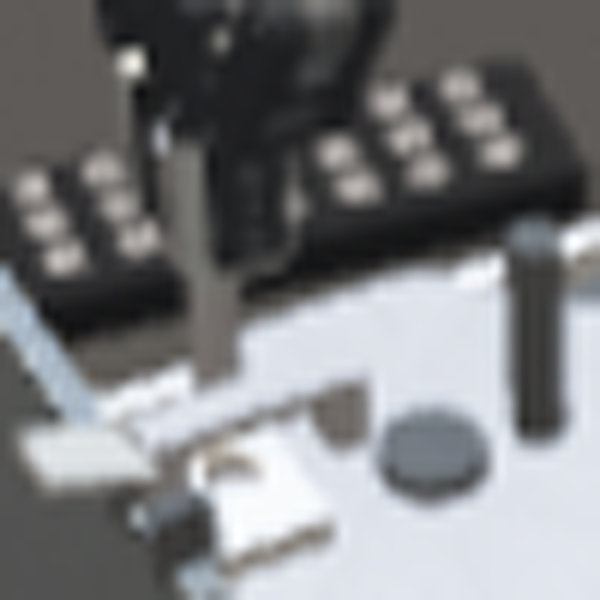

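The held pin's shank is at (216,350) and passes behind the pawl. The bracket hole is at (233,462). The pin is about 0.5 px (1 mm) short of the hole in +y, so I'll nudge it and lower by feel.

>>> {"op": "move_arm", "data": {"moves": [{"gripper": 0, "x": -0.05, "y": -0.1, "z": 0, "roll": 1.0}, {"gripper": 0, "x": 0, "y": 0, "z": 1.0, "roll": 0}, {"gripper": 0, "x": 0, "y": 0, "z": 0.4, "roll": 0}, {"gripper": 0, "x": 0, "y": 0, "z": 0.2, "roll": 0}, {"gripper": 0, "x": 0, "y": 0, "z": 0, "roll": 0}]}}

```text
time_s: 15.22
eef_pos: [0.567, -0.1741, 0.2833]
eef_rot: [-0.0, 1.0, 0.006, -0.0]
wrist_force: [-0.3, 0.2, -0.7]
opening: 0.187
```

>>> {"op": "move_arm", "data": {"moves": [{"gripper": 0, "x": 0, "y": 0, "z": 0.3, "roll": 0}, {"gripper": 0, "x": 0, "y": 0, "z": 0.2, "roll": 0}, {"gripper": 0, "x": 0, "y": 0, "z": 0, "roll": 0}]}}

```text
time_s: 15.6
eef_pos: [0.567, -0.1741, 0.2785]
eef_rot: [-0.0, 1.0, 0.006, -0.0]
wrist_force: [-0.2, 0.0, -0.3]
opening: 0.187
```

>>> {"op": "move_arm", "data": {"moves": [{"gripper": 0, "x": 0, "y": 0, "z": 0.5, "roll": 0}, {"gripper": 0, "x": 0, "y": 0, "z": 0.4, "roll": 0}, {"gripper": 0, "x": 0, "y": 0, "z": 0.4, "roll": 0}, {"gripper": 0, "x": 0, "y": 0, "z": 0.4, "roll": 0}, {"gripper": 0, "x": 0, "y": 0, "z": 0, "roll": 0}]}}

```text
time_s: 16.23
eef_pos: [0.5669, -0.174, 0.2612]
eef_rot: [-0.0, 1.0, 0.006, -0.0]
wrist_force: [-0.1, -0.6, 0.0]
opening: 0.188
```

>>> {"op": "move_arm", "data": {"moves": [{"gripper": 0, "x": 0, "y": 0, "z": 0.6, "roll": 0}, {"gripper": 0, "x": 0, "y": 0, "z": 0.6, "roll": 0}, {"gripper": 0, "x": 0, "y": 0, "z": 0.5, "roll": 0}, {"gripper": 0, "x": 0, "y": 0, "z": 0.2, "roll": 0}, {"gripper": 0, "x": 0, "y": 0, "z": 0, "roll": 0}]}}

```text
time_s: 16.85
eef_pos: [0.5669, -0.1741, 0.2424]
eef_rot: [-0.0, 1.0, 0.006, -0.0]
wrist_force: [-0.6, -0.1, -0.8]
opening: 0.189
```

>>> {"op": "move_arm", "data": {"moves": [{"gripper": 0, "x": 0, "y": 0, "z": 0.1, "roll": 0}, {"gripper": 0, "x": 0, "y": 0, "z": 0.1, "roll": 0}, {"gripper": 0, "x": 0, "y": 0, "z": 0, "roll": 0}]}}

```text
time_s: 17.23
eef_pos: [0.567, -0.1742, 0.2414]
eef_rot: [0.0, 1.0, 0.006, -0.0]
wrist_force: [-5.6, -0.0, 5.0]
opening: 0.185
```

The foot reached the home depth with light contact (5 N), so I'll release, rise and move behind the guard, then check the pin.

>>> {"op": "move_arm", "data": {"moves": [{"gripper": 35, "x": 0, "y": 0, "z": 0, "roll": 0}, {"gripper": 35, "x": 0, "y": 0, "z": 0, "roll": 0}, {"gripper": 35, "x": 0, "y": 0, "z": -4.5, "roll": 0}, {"gripper": 35, "x": 0, "y": 0, "z": -5, "roll": 0}, {"gripper": 35, "x": 0, "y": 0, "z": 0, "roll": 0}]}}

```text
time_s: 17.85
eef_pos: [0.5688, -0.175, 0.3413]
eef_rot: [0.003, 1.0, 0.006, 0.005]
wrist_force: [-0.4, -0.6, 0.5]
opening: 0.35
```

```bash
python3 - <<'E'
from h import *
b=avg("scene",4)
im=b["img"][180:230,205:255,::-1].astype(np.uint8)
cv2.imwrite("pics/p2.png",cv2.resize(im,(500,500),interpolation=cv2.INTER_CUBIC))
print(ctrl.get_obs()["eef_pos"].round(4)); plan([.5537,.181,.33],.035)
E
```

```text
[ 0.5667 -0.1738  0.3343]
[{"x": -0.1, "y": -5.9, "z": 0.1, "roll": -0.2}, {"x": -0.1, "y": -5.9, "z": 0.1, "roll": -0.2}, {"x": -0.1, "y": -5.9, "z": 0.1, "roll": -0.2}, {"x": -0.1, "y": -5.9, "roll": -0.2}, {"x": -0.1, "y": -6.0, "z": 0.1, "roll": -0.3}]
[{"y": -5.9, "roll": -0.2}]
ends [0.5541 0.181  0.3303] 0.0349
```

View pics/p2.png

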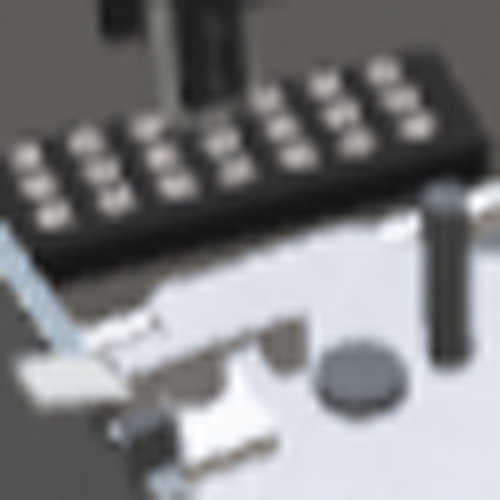

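The pin head sits on the bracket around (200,380), mostly behind the pawl, and nothing sticks up above it. A pin resting on the rotor would show about 90 px higher, so it is home. Now the guard.

>>> {"op": "move_arm", "data": {"moves": [{"gripper": 0, "x": -0.1, "y": -5.9, "z": 0, "roll": -0.2}, {"gripper": 0, "x": -0.1, "y": -5.9, "z": 0, "roll": -0.2}, {"gripper": 0, "x": -0.1, "y": -5.9, "z": 0, "roll": -0.2}, {"gripper": 0, "x": -0.1, "y": -5.9, "z": 0, "roll": -0.2}, {"gripper": 0, "x": -0.1, "y": -6.0, "z": 0, "roll": -0.3}]}}

```text
time_s: 18.68
eef_pos: [0.5557, 0.1235, 0.334]
eef_rot: [0.0, 1.0, 0.016, -0.001]
wrist_force: [1.6, -1.0, -0.0]
opening: 0.003
```

>>> {"op": "move_arm", "data": {"moves": [{"gripper": 0, "x": 0, "y": -5.9, "z": 0, "roll": -0.2}, {"gripper": 0, "x": 0, "y": 0, "z": 0, "roll": 0}, {"gripper": 0, "x": 0, "y": 0, "z": 5, "roll": 0}, {"gripper": 0, "x": 0, "y": 0, "z": 5, "roll": 0}, {"gripper": 0, "x": 0, "y": 0, "z": 0, "roll": 0}]}}

```text
time_s: 19.3
eef_pos: [0.5519, 0.1794, 0.2304]
eef_rot: [0.001, 1.0, 0.017, -0.006]
wrist_force: [-0.1, 0.5, -0.2]
opening: 0.002
```

>>> {"op": "move_arm", "data": {"moves": [{"gripper": 0, "x": 0, "y": 2.5, "z": 0, "roll": 0}, {"gripper": 0, "x": 0, "y": 2.5, "z": 0, "roll": 0}, {"gripper": 0, "x": 0, "y": 2.5, "z": 0, "roll": 0}, {"gripper": 0, "x": 0, "y": 2.5, "z": 0, "roll": 0}, {"gripper": 0, "x": 0, "y": 2.5, "z": 0, "roll": 0}]}}

```text
time_s: 19.92
eef_pos: [0.5596, 0.0549, 0.2378]
eef_rot: [-0.0, 1.0, 0.017, 0.001]
wrist_force: [0.8, 5.0, -1.0]
opening: -0.002
```

>>> {"op": "move_arm", "data": {"moves": [{"gripper": 0, "x": 0, "y": 2, "z": 0, "roll": 0}, {"gripper": 0, "x": 0, "y": 2, "z": 0, "roll": 0}, {"gripper": 0, "x": 0, "y": 1.5, "z": 0, "roll": 0}, {"gripper": 0, "x": 0, "y": 1.5, "z": 0, "roll": 0}, {"gripper": 0, "x": 0, "y": 0, "z": 0, "roll": 0}]}}

```text
time_s: 20.55
eef_pos: [0.5614, -0.0154, 0.2356]
eef_rot: [0.0, 1.0, 0.017, -0.0]
wrist_force: [0.0, 0.9, 0.1]
opening: -0.002
```

>>> {"op": "move_arm", "data": {"moves": [{"gripper": 0, "x": 0, "y": 0.6, "z": 0, "roll": 0}, {"gripper": 0, "x": 0, "y": 0.6, "z": 0, "roll": 0}, {"gripper": 0, "x": 0, "y": 0.5, "z": 0, "roll": 0}, {"gripper": 0, "x": 0, "y": 0.4, "z": 0, "roll": 0}, {"gripper": 0, "x": 0, "y": 0, "z": 0, "roll": 0}]}}

```text
time_s: 21.18
eef_pos: [0.562, -0.0346, 0.2355]
eef_rot: [-0.0, 1.0, 0.018, -0.0]
wrist_force: [-0.3, 4.4, 1.6]
opening: 0.002
```

>>> {"op": "move_arm", "data": {"moves": [{"gripper": 0, "x": 0, "y": 0.3, "z": 0, "roll": 0}, {"gripper": 0, "x": 0, "y": 0, "z": 0, "roll": 0}]}}

```text
time_s: 21.42
eef_pos: [0.5621, -0.0378, 0.2355]
eef_rot: [-0.0, 1.0, 0.018, -0.0]
wrist_force: [0.3, 3.3, 1.5]
opening: -0.003
```

>>> {"op": "move_arm", "data": {"moves": [{"gripper": 0, "x": 0, "y": 0.3, "z": 0, "roll": 0}, {"gripper": 0, "x": 0, "y": 0.2, "z": 0, "roll": 0}, {"gripper": 0, "x": 0, "y": 0, "z": 0, "roll": 0}]}}

```text
time_s: 21.8
eef_pos: [0.5622, -0.0411, 0.2355]
eef_rot: [-0.002, 1.0, 0.018, -0.0]
wrist_force: [1.1, 16.4, 3.7]
opening: 0.002
```

```bash
python3 - <<'E'
from h import *
b=avg("scene",4); np.savez("m5.npz",b=b["img"])
im=b["img"][165:245,200:300,::-1].astype(np.uint8)
cv2.imwrite("pics/k1.png",cv2.resize(im,(750,600),interpolation=cv2.INTER_CUBIC))
E
```

```text
(no output)
```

View pics/k1.png

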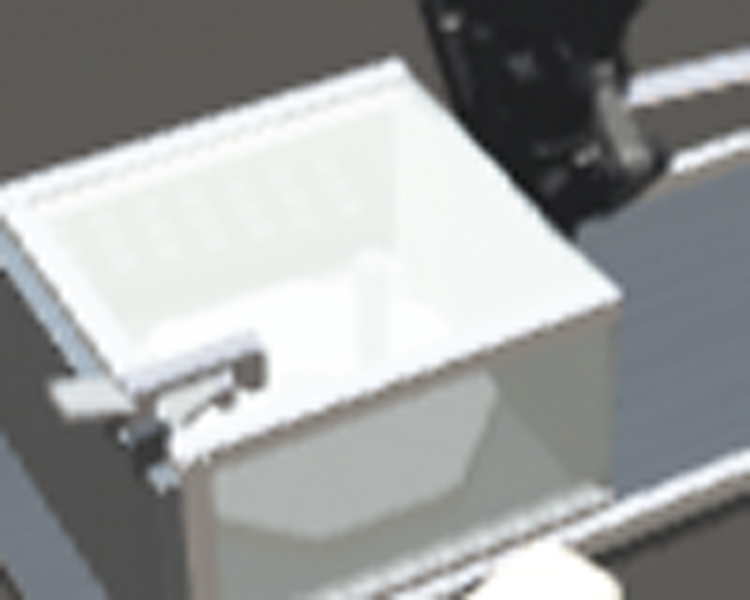

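The guard is against the end wall, with a 16 N hard stop and the TCP at unit y 88 mm, as predicted. The pawl nose is down at (255,370) behind the catch, at the same pixels as its unlifted pose. I'll back off and check that it holds.

>>> {"op": "move_arm", "data": {"moves": [{"gripper": 0, "x": 0, "y": -0.5, "z": 0, "roll": 0}, {"gripper": 0, "x": 0, "y": -4, "z": 0, "roll": 0}, {"gripper": 0, "x": 0, "y": -4, "z": -4, "roll": 0}, {"gripper": 0, "x": 0, "y": -4, "z": -6, "roll": 0}, {"gripper": 0, "x": 0, "y": 0, "z": 0, "roll": 0}]}}

```text
time_s: 22.62
eef_pos: [0.5597, 0.0779, 0.3325]
eef_rot: [0.001, 1.0, 0.019, 0.005]
wrist_force: [0.5, 0.6, -0.6]
opening: 0.0
```

>>> {"op": "move_arm", "data": {"moves": [{"gripper": 0, "x": 0, "y": -6, "z": -2, "roll": 0}, {"gripper": 0, "x": 0, "y": -6, "z": 0, "roll": 0}, {"gripper": 0, "x": 0, "y": -6, "z": 0, "roll": 0}, {"gripper": 0, "x": 0, "y": 0, "z": 0, "roll": 0}, {"gripper": 0, "x": 0, "y": 0, "z": 0, "roll": 0}]}}

```text
time_s: 23.25
eef_pos: [0.552, 0.2547, 0.3462]
eef_rot: [0.001, 1.0, 0.017, -0.001]
wrist_force: [-0.1, -0.9, 0.6]
opening: -0.0
```

```bash
python3 - <<'E'
from h import *
o=ctrl.get_obs(); print(o["time_s"],o["eef_pos"].round(3),o["wrist_force"].round(1))
b=avg("scene",4); a=avg("top",4); old=np.load("m5.npz")["b"]
for s in ((165,235,200,262),(185,240,262,285)):
    A=old[s[0]:s[1],s[2]:s[3]].mean(2); B=b["img"][s[0]:s[1],s[2]:s[3]].mean(2)
    print("shift of guard px",cv2.phaseCorrelate(A,B))
m0=np.load("m0.npz")
for k,c in(("a",a),("b",b)):
    d=np.abs(cv2.GaussianBlur(c["img"]-m0[k],(0,0),1)).max(2)>25; n,l,st,_=cv2.connectedComponentsWithStats(d.astype(np.uint8))
    print(k,[st[i].tolist() for i in range(1,n) if st[i,4]>12])
r=lambda im,x0,y0,x1,y1,w,h: cv2.resize(im[y0:y1,x0:x1,::-1].astype(np.uint8),(w,h),interpolation=cv2.INTER_CUBIC)
cv2.imwrite("pics/f.png",np.hstack([r(a["img"],120,90,400,260,400,243) ,r(b["img"],205,175,275,218,400,243)]))
E
```

```text
23.25 [0.552 0.255 0.346] [-0.1 -0.9  0.6]
shift of guard px ((0.23805019674275485, -0.11639977659395129), 0.9380334006974849)
shift of guard px ((0.399296272626831, -0.2465359733842334), 0.683061625390691)
a [[91, 160, 76, 224, 10483], [253, 163, 53, 52, 2502], [199, 164, 53, 53, 2640], [358, 200, 6, 6, 27], [109, 230, 5, 6, 16], [161, 295, 13, 57, 196], [0, 317, 61, 63, 1813], [38, 338, 9, 5, 24], [223, 359, 42, 25, 488], [14, 361, 41, 23, 355], [261, 363, 4, 4, 13], [205, 377, 7, 7, 35], [0, 379, 5, 5, 18]]
b [[196, 0, 90, 59, 3373], [313, 0, 104, 135, 5381], [192, 8, 5, 11, 35], [165, 29, 39, 42, 746], [191, 31, 25, 12, 133], [195, 53, 4, 5, 14], [360, 129, 7, 10, 41], [199, 155, 141, 82, 6256], [230, 225, 52, 26, 401], [127, 229, 11, 14, 112]]
```

View pics/f.png

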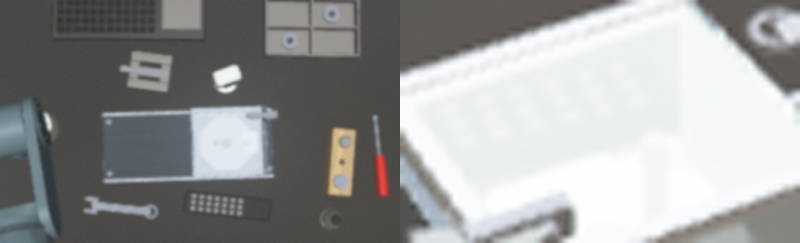

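The guard moved only about 0.3 px (1 mm) after release, so the latch holds it. In the top view it is shut over the rotor at (227,143), and the disc and ball pins and the visible bystanders are in place. Only the lock pin's holder hole is empty. The gripper is clear, so I'm handing in.

```bash
python3 -c "
from bench import ctrl
print(ctrl.hand_in())"
```

```text
the job is handed in; nothing more can be done
None
```

The resistance unit is locked and guarded, and I handed the job in at about 23 s of the 72 s; the hand-in reports no verdict.

- **Rotor:** I turned it by the crank post from about 2.80 rad to 0. The post slipped out of the first grip at about 1.35 rad. I regripped it along the tangent and finished the turn. The last checks put it between 0.00 and -0.03 rad of line, from the crank direction and the plate's edges.
- **Lock pin:** It went down through both holes with no contact force until the head touched the bracket at the predicted depth, at about 5 N. After release the scene view showed nothing standing above the pawl, as a pin resting on the rotor plate would.
- **Guard:** I pushed it to a hard stop at 16 N, where the finger position put it about 1 mm from shut. The pawl looked fully down behind the catch. After I let go and backed off, the guard moved only about 1 mm and held.
- **Bench:** The disc pin, the ball pin and the bystanders in the last top view were in place.

**Checks that failed or are incomplete:**
- One top-view reading of the rotor hole (2.63 rad) was wrong because the forearm hid the hole, so I discarded it.
- The two cameras disagreed by about 3 mm in x, so I leaned on where the gripper closed on the post.
- The mug was hidden by the arm in the last top view, so I did not confirm its place. The gripper passed at least 80 mm above its top.

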